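# Turn a tray of petri dishes over between two trays

## Robot

A 6-joint arm with a two-finger parallel gripper is mounted at the origin on a cart in front of the work surface, level with it; the furniture and walls round the work are solid. World frame = base frame: x ahead of the robot, y to its left, z up, the work surface at z = 0. Lengths are in m, angles in rad, forces in N, time in s.
With the tool pointing down it reaches from about 0.35 to 0.95 m from the base axis. Payload 17.4 kg.
Tool frame: the origin (TCP) lies on the centre line of the jaws, within the pads' length; the fingertips stand 8 mm ahead of it and the grasp point (between the pads) lies 11 mm behind it; z points along the fingers, y is the direction in which the jaws open and shut (so a half turn about z gives the same grasp; the last joint's range is limited). The gripper opens to 93 mm and grips with 3 to 60 N. Pads are 15 mm wide; open, the fingers measure 128 mm over their backs; the gripper's body (75 mm by 188 mm) begins 65 mm behind the grasp point.
Start: joints at [-1.237, 0.116, 1.442, -0, 1.584, -0.038], TCP at [0.245, -0.629, 0.227] pointing down, gripper open.
Joint ranges: [-2.83, 2.83], [-0.83, 2.19], [0.07, 2.5], [-1.14, 4.28], [0.01, 3], [-2.97, 2.97]. Speed limits (rad/s): [1.89, 1.89, 2.22, 3.14, 3.14, 3.14].

## Interface

Orientations are given as a rotation vector (axis times angle).
In Python, from rig import arm gives the robot as it stands.
- The arm moves only by the shell command python3 -m handwheel 'ROWS' [FORCE]. ROWS is JSON, a list of rows, each a list of 7 numbers: the turn, a rotation vector about the tool's x, y, z in degrees, then the shift along the tool's x, y, z in mm, then the closure, from 0 (fully open) to 1 (shut). A call has 1 to 8 rows; each row is the pose to reach, as a shift and turn from the pose commanded when the call began, along the tool's axes at that moment; what a row does not reach only later rows make up. A row lasts 1/8 s, in which the tool goes at most 62.5 mm and 10.7 degrees, less where a joint would pass 70% of its speed; a pose out of reach is approached as far as the arm can. A call with a gripper value outside its range is refused whole. The fingers move at their own pace and stop on an object; FORCE is the grip in N (left out, the last holds). Time passes only in rows, so rows that repeat a pose let the fingers close. It gives the time, the measured TCP pose, the force and the opening at its end, in the units of the state.
- arm.get_obs(): the state, without advancing time (a new reading comes with each control period).
- arm.camera(name): name is "scene" or "top" or "wrist"; returns a dict with "img" (420x560x3 uint8, red, green, blue), "range_z" (420x560 float32, m along the optical axis (not along the pixel's ray), 0 where there is no reading), "intrinsics" (3x3 intrinsics, pixels), "world_from_camera" (4x4, takes a point from camera to world coordinates); the wrist camera has in their place "tool_from_camera" (4x4, takes a point from camera to tool coordinates, whose origin is the TCP and whose axes are the flange's). Camera axes: x right, y down, z forward; pixel columns grow to the right and rows downward; lengths in m; the calibration is good to about 2 mm. A picture is of the moment at which its call begins: read the wrist's pose just before it.
- arm.finish_job(): hands the job in, once; it reports no verdict.
The state is a dict: "clock": time; "q": joint angles; "joint_velocities": joint speeds; "tau": joint torques, N m; "ee_pos": TCP position; "tool_rot": TCP orientation; "contact_force": force on the tool from outside, world axes, zero at the start; "wrist_torque": the same for the moment, N m; "gripper_width": opening from 0.0 (shut) to 1.0 (fully open).
Only numpy, scipy, OpenCV 4.12 (cv2) and the standard library are available. Lean on these libraries where they do the work, as an engineer would, in place of code of your own. Each camera call takes 0.05 s, during which the arm holds its last target.

## Task

The two petri dishes in the left tray must be turned upside down without being touched. Take the empty tray from the right rest and cap the loaded tray with it where it leans, rim to rim with the grip tabs together, then take hold of both trays together and turn them over onto the right rest, so that the empty tray ends underneath, seated in the rest, holding the inverted dishes with the other tray still on top as a lid. Leave the pair resting there and the other things on the desk where they are.

Things in the scene. Friction and masses are not known exactly. Their poses are not given: they have to be found in the camera images.
- tray_loaded: Grey tray with the dishes, leaning on the left rest; 206 (x) x 106 (y) x 24 mm (z), about 0.12 kg: 8 mm floor plate, 16 mm high walls 4 mm thick and a cross wall at x=0, making 2 pockets. Grip tab: the floor plate goes on past one long wall, y=53 to 81 mm, x=+-30, z=0 to 8 mm. Origin: centre of the bottom's outer face (tab not counted); +y to the tab (uphill), +z out of the open side.
- tray_empty: Identical tray, empty, leaning on the right rest, tab uphill, open side outward and up; same origin and axes as tray_loaded. When it caps that tray its origin is at (0, 0, 48 mm) in tray_loaded's frame, y axes alike, x and z axes opposite. The pair is 48 mm thick, with 32 mm between the tabs; gripped across this thickness near the tab side, just below the tabs and over the cross walls, it stays shut.
- rest_left: Fixed grey rest under tray_loaded. Base plate 160 x 150 x 6 mm; two back rails 16 mm wide at x=+-64 mm (112 mm clear between them for a finger behind the tray) slope up to +y at 55 degrees from level; two ledges square to them carry the tray's lower long wall and reach 66 mm out. Rails and ledges meet at y=0, z=28 mm. Origin: centre of the base's underside, z up, x along the tray.
- rest_right: The same kind of fixed rest under tray_empty, turned about half a turn so that the backs of the two face each other; same sizes and frame. A tray seated on it has its origin at (0, 30.4, 71.4) mm in this frame, its x along this x, its y up the slope (55 degrees from level), its z to -y and up. The rails end 90 mm up the slope from the corner, so the upper edge and tab stand free.
- rest_right_seat (a point): The point of rest_right where the origin of a seated tray lies: centre of the back plane, 53 mm up the slope from the corner of rails and ledges; axes as rest_right.
- dish_1: Closed clear petri dish, 92 mm across, 16 mm thick, 22 g, loose in one pocket of tray_loaded. Origin: centre of its underside; z out of its top, at the start along tray_loaded's z.
- dish_2: The same kind of dish in the other pocket, same origin and axes.
- timer: Bystander: white bench timer 62 x 66 x 19 mm lying between the rests; origin under its centre.
- marker: Bystander: blue marker pen, 124 mm long and 10 mm thick, lying between the rests; origin under its centre.
- tape_roll: Bystander: roll of green tape lying flat on the right, 98 mm across, 19 mm high; origin under its centre.
- bottle: Bystander: small white bottle on the left, 42 mm wide and 92 mm high; origin under its centre.

How it is judged:
By the outcome, as a careful person would: the job done as asked, in the order asked, and still so for the second after the job is handed in, with the robot touching nothing.
It also fails if it takes over 51 s, if anything falls off the work surface, if the arm or the gripper's body presses on something with over 40 N, if the wrist force passes 120 N, or if a joint passes its speed limit or range.

## Working session

There is one attempt and no reset: what is moved stays moved. The work goes in short steps, Python scripts to look and compute and a shell command to move; the robot and the scene stay as the last step left them, time stands still between calls to the robot, and variables do not carry over. Pictures are saved under pics/ and viewed, and the job is handed in when it is done.

```bash
ls -la; mkdir -p pics; python3 - <<'E'
from rig import arm
import cv2, numpy as np
print(arm.get_obs())
for n in ("scene","top","wrist"):
    c=arm.camera(n)
    cv2.imwrite(f"pics/{n}0.png",c["img"][:,:,::-1])
    np.savez(f"pics/{n}0.npz",**c)
    print(n,c["intrinsics"].round(1).tolist(),(c.get("world_from_camera") if n!="wrist" else c["tool_from_camera"]).round(3).tolist())
E
```

```text
total 12
drwxr-xr-x  3 agent agent 4096 Dec  7 04:16 .
drwxr-xr-x 23 root  root  4096 Dec  7 04:16 ..
drwxr-xr-x  2 agent agent 4096 Dec  7 04:16 pics
{'clock': 0.0, 'q': array([-1.23675317e+00,  1.16449665e-01,  1.44227827e+00,  1.40595990e-05,
        1.58399556e+00, -3.77709188e-02]), 'joint_velocities': array([-4.43374388e-04, -3.34189508e-05,  6.60201572e-04,  6.05317915e-04,
        6.24823723e-04, -3.53804055e-04]), 'tau': array([ 4.38994801e-03, -7.21256089e+01, -6.22612453e+01,  7.81955221e-02,
        2.38888816e-02, -1.07657920e-04]), 'ee_pos': array([ 0.24517902, -0.62868024,  0.22592159]), 'tool_rot': array([-3.08635858e+00, -5.80478921e-01,  2.40249668e-04]), 'contact_force': array([0.18020991, 0.05723475, 0.07072081]), 'wrist_torque': array([ 0.00601713, -0.0378549 , -0.00413642]), 'gripper_width': 0.9961046580994272}
scene [[482.6, 0.0, 284.5], [0.0, 482.6, 204.6], [0.0, 0.0, 1.0]] [[-0.651, -0.52, 0.553, -0.38], [-0.759, 0.456, -0.465, 0.703], [-0.011, -0.723, -0.691, 1.107], [0.0, 0.0, 0.0, 1.0]]
top [[411.1, 0.0, 276.5], [0.0, 411.1, 209.5], [0.0, 0.0, 1.0]] [[-0.013, -0.992, 0.122, 0.316], [-1.0, 0.013, -0.004, -0.025], [0.002, -0.122, -0.993, 1.445], [0.0, 0.0, 0.0, 1.0]]
wrist [[303.8, 0.0, 273.2], [0.0, 303.8, 211.4], [0.0, 0.0, 1.0]] [[0.001, -0.958, -0.287, 0.082], [1.0, 0.001, -0.0, 0.001], [0.001, -0.287, 0.958, -0.158], [0.0, 0.0, 0.0, 1.0]]
```

View pics/scene0.png

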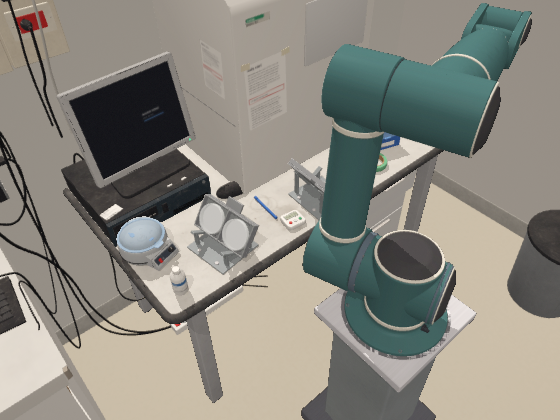

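View pics/top0.png

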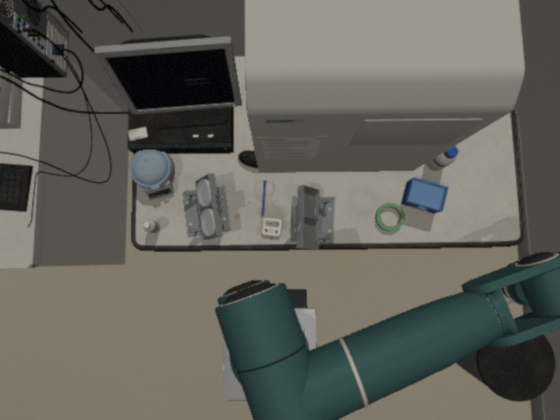

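View pics/wrist0.png

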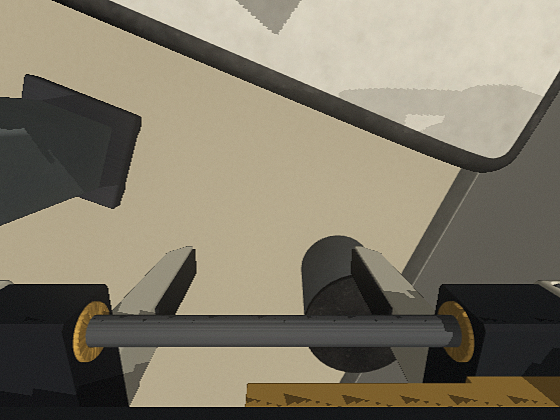

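```bash
python3 - <<'E'
import cv2, numpy as np
for n,(r0,r1,c0,c1) in (("top",(160,250,130,350)),("scene",(150,290,160,340))):
    d=np.load(f"pics/{n}0.npz"); im=d["img"][r0:r1,c0:c1,::-1]
    s=min(800//(c1-c0),600//(r1-r0))
    cv2.imwrite(f"pics/{n}0crop.png",cv2.resize(im,None,fx=s,fy=s,interpolation=cv2.INTER_CUBIC)); print(s)
d=np.load("pics/top0.npz")
K=d["intrinsics"];T=d["world_from_camera"];z=d["range_z"]
v,u=np.mgrid[0:420,0:560]
P=np.stack([(u-K[0,2])/K[0,0]*z,(v-K[1,2])/K[1,1]*z,z],-1)@T[:3,:3].T+T[:3,3]
np.save("pics/topP.npy",P)
h=(P[160:250:3,180:340:4,2]*1000).astype(int)
for i,r in enumerate(h): print(160+3*i,*["%3d"%x for x in r])
for p in [(205,207),(313,217),(272,228),(265,197)]: print(p,P[p[1],p[0]].round(3))
E
```

```text
3
4
160  -2   3   0  -1   0  -2  -1   3   5  -1  -2   3   0   0   3   7  24  36  34  32 208 209 205 205 202 204 206 204 203 205 203 202 201 197 196 195 196 194 198 198
163 1445  -2  -1   0  -1  -4  -2   0   2   4   1   1   2   1  -3   0  17  26  27  36 165 163 166 163 166 160 155 161 153 162 156 153 155 158 156 150 1445 156 154 155
166   8   2  -1   0   5   1   3   1   0   2   0  -2   0   1   2  -1   0   0  18  28 124 119 123 119 115 115 121 113 113 112 112 114 109 112 112 108 109 110 105 106
169   0   0   1  -3   6  -1   0   1   0   5  -3  -1  -3  -3  -2  -1  -9   0   1   3  73  70  77  70  71  66  66  70  65  69  58  63  65  64  65  62  59  57  53  61
172  -2   2   0   0   2   0  -1   0  -1   6  -1   3   4   4   4   2   3   2   1  -2  18  19  18  12  21  16  12  17  12   2  -4   3   2  -2   0  -1  -2  -3   3   1
175   0   3  -6   3   1  -2   0 125 116   0   1   0   0  -3   1   0  -3  -1   0   1   1   0  -2   0   0   1   4   0   4   1   1  -1   2  -1  -4  -1   2   0  -3  -1
178   4  -1   3  -5   1  78  82 126 120   0   0  -4   1  -4   4   0   1 1445  -5   3   0   4  -1  -6  -3   0  
[... 3264 characters left out ...]
 -3  -2  -1   3  -3  -1  -1   5   7 124  88  64  46  41  47  56  65   1  -3
241   1   0   1  -4  -1   0   0  -4   2  -2  -1  -2   0  -3  -2   3   3   0  -2   1   5   0   0   4   3   2  -1   0   6   3 123  90  70  47  39   7   8   6   0   1
244  -1  -3   4   1  -1   3   0   1   0   0  -3   4   0   0   5   0  -5  -2   0  -2   0  -2  -2   3   3   0   0  -2   3 116 126  95  70  41  41   1   2   1   1   4
247   0   0   5   6  -1   8   0   0   1   0  -3  -1  -1   1  -4  -5   9   0   1  -3   0   0   0   0   2  -2   3   0   4 114 126 122  68  45  44   2  -8  -2   0   2
(205, 207) [0.494 0.208 0.089]
(313, 217) [ 0.46  -0.155  0.044]
(272, 228) [ 0.427 -0.014  0.014]
(265, 197) [ 0.539  0.01  -0.002]
```

View pics/top0crop.png

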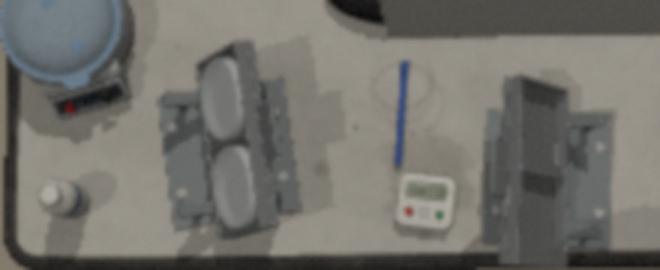

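View pics/scene0crop.png

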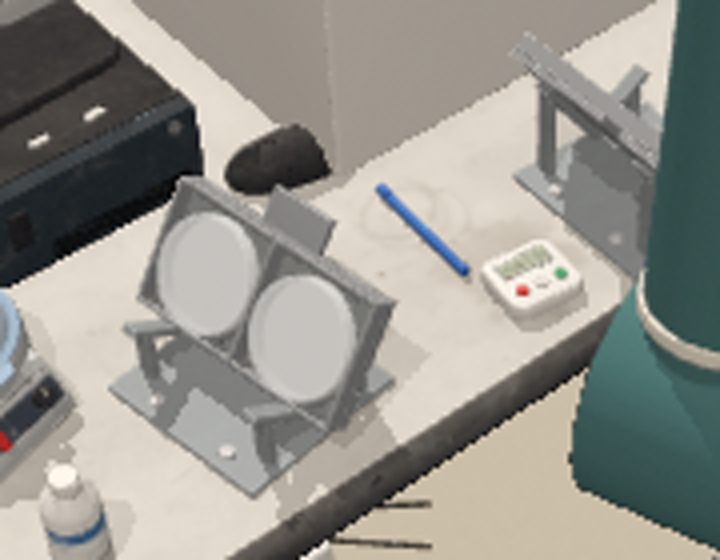

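```bash
cat > h.py <<'E'
from rig import arm
import cv2, numpy as np
from scipy.spatial.transform import Rotation as R
np.set_printoptions(precision=4,suppress=True)
def state():
    o=arm.get_obs(); T=np.eye(4);T[:3,:3]=R.from_rotvec(o["tool_rot"]).as_matrix();T[:3,3]=o["ee_pos"];return o,T
def rel(T0,T1):
    D=np.linalg.inv(T0)@T1
    return np.r_[np.degrees(R.from_matrix(D[:3,:3]).as_rotvec()),D[:3,3]*1000]
def pose(x,y,z): # columns tool x dir, tool z dir, pos
    x,y=np.array(x,float),np.array(y,float)
    y/=np.linalg.norm(y); x-=y*(x@y); x/=np.linalg.norm(x)
    T=np.eye(4);T[:3,0]=x;T[:3,2]=y;T[:3,1]=np.cross(y,x);T[:3,3]=z;return T
def shot(name,tag):
    o,T=state(); c=arm.camera(name)
    W=c["world_from_camera"] if name!="wrist" else T@c["tool_from_camera"]
    K=c["intrinsics"];z=c["range_z"];v,u=np.mgrid[0:420,0:560]
    P=np.stack([(u-K[0,2])/K[0,0]*z,(v-K[1,2])/K[1,1]*z,z],-1)@W[:3,:3].T+W[:3,3]
    P[z==0]=np.nan
    np.savez(f"pics/{tag}.npz",img=c["img"],P=P,K=K,W=W,z=z)
    cv2.imwrite(f"pics/{tag}.png",c["img"][:,:,::-1]); return c["img"],P,K,W
E
python3 - <<'E'
from h import *
o,T=state()
print(rel(T,pose([1,0,0],[0,0,-1],[.40,-.2,.33])))
E
```

```text
[  -0.0493    0.0067   21.3039  300.0138 -343.2952 -103.6028]
```

```bash
python3 -m handwheel '[[0,0,21.3,100,-100,-104,0],[0,0,21.3,300,-343,-104,0],[0,0,21.3,300,-343,-104,0],[0,0,21.3,300,-343,-104,0],[0,0,21.3,300,-343,-104,0],[0,0,21.3,300,-343,-104,0],[0,0,21.3,300,-343,-104,0],[0,0,21.3,300,-343,-104,0]]'
```

```text
clock: 1.15
ee_pos: [0.4005, -0.198, 0.3313]
tool_rot: [3.141, 0.003, 0.002]
contact_force: [0.5, -1.6, -0.5]
gripper_width: 1.0
```

```bash
python3 -m handwheel '[[0,0,0,0,0,0,0],[0,0,0,0,0,0,0],[0,0,0,0,0,0,0]]'; python3 - <<'E'
from h import *
o,T=state(); print(o["clock"],T,o["q"])
shot("wrist","w1")
E
```

```text
clock: 1.52
ee_pos: [0.3998, -0.2011, 0.3302]
tool_rot: [-3.141, 0.002, 0.001]
contact_force: [-0.1, 0.5, -0.2]
gripper_width: 1.0
1.525 [[ 1.     -0.0013 -0.0007  0.3998]
 [-0.0013 -1.      0.0003 -0.2011]
 [-0.0007 -0.0003 -1.      0.3302]
 [ 0.      0.      0.      1.    ]] [-0.523  -0.3917  1.7326 -0.0001  1.8015  1.049 ]
```

View pics/w1.png

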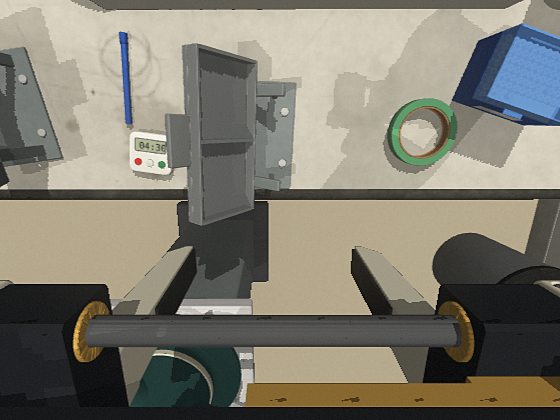

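```bash
python3 -m handwheel '[[0,0,0,20,-470,0,0],[0,0,0,20,-470,0,0],[0,0,0,20,-470,0,0],[0,0,0,20,-470,0,0],[0,0,0,20,-470,0,0],[0,0,0,20,-470,0,0],[0,0,0,20,-470,0,0],[0,0,0,20,-470,0,0]]';  python3 -m handwheel '[[0,0,0,0,0,0,0],[0,0,0,0,0,0,0],[0,0,0,0,0,0,0]]'; python3 - <<'E'
from h import *
o,T=state(); print(o["clock"],T,o["q"])
shot("wrist","w2")
E
```

```text
clock: 2.58
ee_pos: [0.4201, 0.2718, 0.33]
tool_rot: [3.141, 0.002, -0.002]
contact_force: [-0.0, -0.5, -0.1]
gripper_width: 0.999
clock: 2.95
ee_pos: [0.4204, 0.2685, 0.3308]
tool_rot: [-3.141, 0.003, -0.001]
contact_force: [0.8, -0.2, 0.4]
gripper_width: 0.999
2.95 [[ 1.     -0.0016  0.0004  0.4204]
 [-0.0016 -1.      0.0001  0.2685]
 [ 0.0004 -0.0001 -1.      0.3308]
 [ 0.      0.      0.      1.    ]] [ 0.5173 -0.2774  1.645  -0.0001  1.7736  2.0897]
```

View pics/w2.png

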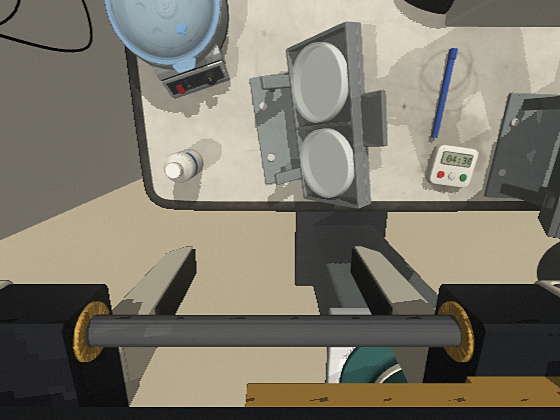

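```bash
python3 - <<'E'
import cv2, numpy as np
for n,(r0,r1,c0,c1) in (("w1",(30,230,150,310)),("w2",(10,220,240,400))):
    im=cv2.imread(f"pics/{n}.png")[r0:r1,c0:c1]
    im=cv2.convertScaleAbs(im,alpha=1.5,beta=-20)
    s=600/(r1-r0)
    o=cv2.resize(im,(int((c1-c0)*s),600),interpolation=cv2.INTER_CUBIC)
    for r in range((r0+19)//20*20,r1,20): cv2.putText(o,str(r),(0,int((r-r0+.5)*s)),0,.4,(0,0,255),1); cv2.line(o,(0,int((r-r0+.5)*s)),(8,int((r-r0+.5)*s)),(0,0,255),1)
    for c in range((c0+19)//20*20,c1,20): cv2.putText(o,str(c),(int((c-c0+.5)*s),12),0,.4,(0,0,255),1); cv2.line(o,(int((c-c0+.5)*s),0),(int((c-c0+.5)*s),6),(0,0,255),1)
    cv2.imwrite(f"pics/{n}z.png",o)
E
```

```text
(no output)
```

View pics/w1z.png

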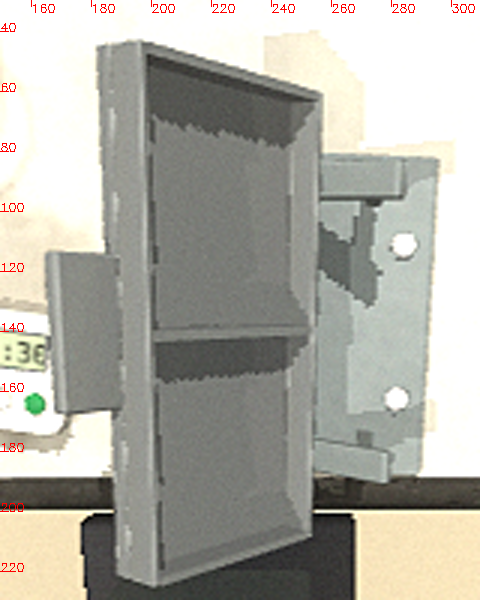

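View pics/w2z.png

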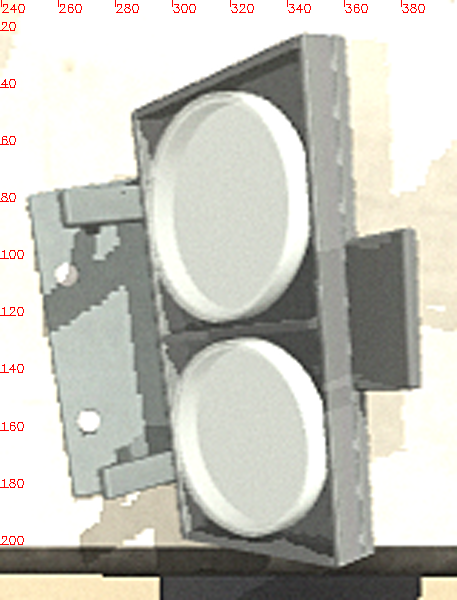

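```bash
python3 - <<'E'
import cv2, numpy as np
for n,(r0,r1,c0,c1) in (("w1",(35,190,0,80)),("w2",(80,210,470,560))):
    im=cv2.imread(f"pics/{n}.png")[r0:r1,c0:c1]
    im=cv2.convertScaleAbs(im,alpha=1.5,beta=-20)
    o=cv2.resize(im,None,fx=3.8,fy=3.8,interpolation=cv2.INTER_CUBIC)
    cv2.imwrite(f"pics/{n}y.png",o)
E
cat > fit.py <<'E'
from h import *
def ray(W,K,uv):
    d=np.array([(uv[0]-K[0,2])/K[0,0],(uv[1]-K[1,2])/K[1,1],1.]); return W[:3,3],W[:3,:3]@d
def cast(W,K,uv,n,p0):
    o,d=ray(W,K,uv); return o+d*((p0-o)@n)/(d@n)
Z=np.array([0,0,1.])
D={k:np.load(f"pics/{k}.npz") for k in("w1","w2")}
def px(k,z):
    s,o=((3.0,(150,30)) if k=="w1" else (600/210,(240,10)))
    return np.array(z)/s+o-.5
if __name__=="__main__":
  for k,name,base,rim,s in (("w1","right",[(438,158),(422,478)],dict(uf=(142,43),lf=(321,93),un=(154,584),ln=(311,537)),1),
                      ("w2","left",[(28,196),(76,495)],dict(uf=(305,35),lf=(134,111),un=(339,567),ln=(182,537)),-1)):
    W,K,P=D[k]["W"],D[k]["K"],D[k]["P"]
    b=[cast(W,K,px(k,p),Z,np.array([0,0,.006])) for p in base]
    e=b[0]-b[1]; yaw=np.arctan2(e[1],e[0]); L=np.linalg.norm(e)
    print(name,"len",L,"yaw",np.degrees(yaw),b)
    ex=e/L*s; ey=np.cross(Z,ex); mid=(b[0]+b[1])/2; org=mid+.075*ey; org[2]=0
    print(" origin",org)
    c,sn=np.cos(np.radians(55)),np.sin(np.radians(55))
    ty=c*ey+sn*Z; tz=-sn*ey+c*Z; seat=org+.0304*ey+.0714*Z
    for r,p in rim.items():
        q=cast(W,K,px(k,p),tz,seat+.024*tz)-seat
        print("  ",r,(np.array([q@ex,q@ty,q@tz])*1000).round(1))
    # depth plane check
    u0,u1,v0,v1=(202,245,60,135) if k=="w1" else (300,340,60,110)
    Q=P[v0:v1,u0:u1].reshape(-1,3); Q=Q[np.isfinite(Q[:,0])]
    for _ in range(3):
        m=np.median(Q,0) if _==0 else Q.mean(0); n=np.linalg.svd(Q-m,full_matrices=False)[2][2]; n*=np.sign(n[2]); d=(Q-m)@n; Q=Q[abs(d)<.006]
    print("  plane n",n,"expected",tz,"offset from seat",(Q.mean(0)-seat)@tz*1000, len(Q))
E
python3 fit.py
```

```text
right len 0.16017979237002503 yaw -1.9222604935025105 [array([ 0.5354, -0.2338,  0.006 ]), array([ 0.3753, -0.2285,  0.006 ])]
 origin [ 0.4578 -0.1562  0.    ]
   uf [100.8  50.7  24. ]
   lf [101.  -52.3  24. ]
   un [-101.6   54.6   24. ]
   ln [-104.   -49.8   24. ]
  plane n [-0.036  -0.818   0.5741] expected [-0.0275 -0.8187  0.5736] offset from seat 8.698642265722878 3201
left len 0.15759142412800434 yaw 8.549591577108385 [array([0.562 , 0.3035, 0.006 ]), array([0.4061, 0.2801, 0.006 ])]
 origin [0.4952 0.2176 0.    ]
   uf [-100.9   52.7   24. ]
   lf [-102.1  -50.8   24. ]
   un [104.   50.2  24. ]
   ln [103.1 -55.2  24. ]
  plane n [-0.1189  0.8099  0.5744] expected [-0.1218  0.81    0.5736] offset from seat 24.169669917102137 1987
```

View pics/w1y.png

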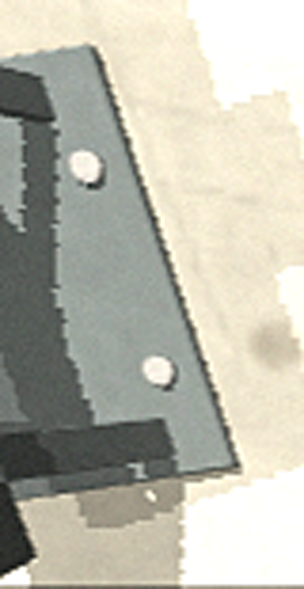

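View pics/w2y.png

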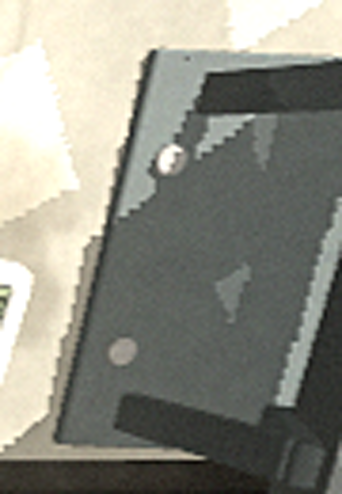

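```bash
python3 - <<'E'
from fit import *
def c(k,uv): return cast(D[k]["W"],D[k]["K"],uv,Z,np.array([0,0,.006]))
q=lambda z,o:np.array(z)/3.8+o-.5
Rr=[c("w1",px("w1",p)) for p in[(438,158),(422,478)]]+[c("w2",q(p,(470,80))) for p in[(155,50),(62,440)]]
Lr=[c("w2",px("w2",p)) for p in[(28,196),(76,495)]]+[c("w1",q(p,(0,35))) for p in[(92,46),(230,470)]]
for n,A in(("R",Rr),("L",Lr)):
    A=np.array(A)*1000
    print(n,A.tolist()); e=A[0]-A[1];f=A[2]-A[3];g=(A[0]+A[1]-A[2]-A[3])/2
    for v in(e,f,g): print(np.linalg.norm(v),np.degrees(np.arctan2(v[1],v[0])))
    print("center",A.mean(0))
E
```

```text
R [[535.360559937927, -233.8455803818913, 5.99999999999995], [375.27090728898065, -228.47259253116576, 6.000000000000005], [541.5639609154869, -83.4845679639225, 6.00000000000006], [385.0067814876895, -78.45083983202123, 6.000000000000005]]
160.179792370025 -1.922260493502509
156.63808237237018 -1.8415766939174116
150.40268121990687 -93.0374495369874
center [ 459.3006 -156.0634    6.    ]
L [[561.9680568078602, 303.5143521602223, 6.00000000000006], [406.1278581606411, 280.08596245269365, 6.000000000000005], [582.638390356603, 154.6664236457903, 5.99999999999995], [424.7910298573085, 134.89361004648836, 6.000000000000005]]
157.59142412800432 8.54959157710837
159.08096483937666 7.139988519162367
148.32970996969726 97.61917373016851
center [493.8813 218.2901   6.    ]
```

```bash
cat > geo.py <<'E'
from h import *
import sys
Z=np.array([0,0,1.]); c,s=np.cos(np.radians(55)),np.sin(np.radians(55))
def seatframe(o,yaw):
    a=np.radians(yaw); ex=np.array([np.cos(a),np.sin(a),0]); ey=np.cross(Z,ex)
    T=np.eye(4);T[:3,0]=ex;T[:3,1]=c*ey+s*Z;T[:3,2]=-s*ey+c*Z;T[:3,3]=np.array([*o,0])+.0304*ey+.0714*Z;return T
RR=seatframe((.458,-.156),-2.3)
LL=seatframe((.495,.218),180+8.1)
CAP=LL.copy(); CAP[:3,0]*=-1;CAP[:3,2]*=-1; CAP[:3,3]=LL[:3,3]+.048*LL[:3,2]
def tool(F,y,z,x=0): # tool pose in tray frame F: tool z=-y, tool x=x, tool y=z
    T=np.eye(4); T[:3,0]=F[:3,0];T[:3,1]=F[:3,2];T[:3,2]=-F[:3,1]; T[:3,3]=F[:3,3]+F[:3,:3]@(np.array([x,y,z])/1000);return T
def up(T,dz,dx=0,dy=0):
    T=T.copy();T[:3,3]+=np.array([dx,dy,dz])/1000;return T
def show(*targets):
    o,T=state(); print("clk",o["clock"],"q",o["q"],"F",o["contact_force"],"w",o["gripper_width"])
    for t in targets: print("goal",t[:3,3],"rel",rel(T,t).round(1))
E
python3 - <<'E'
from geo import *
print(RR,LL)
show(tool(RR,145,4),tool(RR,65,4))
E
```

```text
[[ 0.9992  0.023  -0.0329  0.4592]
 [-0.0401  0.5731 -0.8185 -0.1256]
 [ 0.      0.8192  0.5736  0.0714]
 [ 0.      0.      0.      1.    ]] [[-0.99    0.0808 -0.1154  0.4993]
 [-0.1409 -0.5679  0.811   0.1879]
 [ 0.      0.8192  0.5736  0.0714]
 [ 0.      0.      0.      1.    ]]
clk 3.0 q [ 0.5175 -0.2775  1.6449 -0.0001  1.7736  2.0899] F [0.1632 0.8604 0.9857] w 0.9968208466485806
goal [ 0.4624 -0.0458  0.1925] rel [-35.   -0.7   2.1  42.5 314.4 138.4]
goal [ 0.4606 -0.0916  0.1269] rel [-35.   -0.7   2.1  40.7 360.2 203.9]
```

```bash
python3 -m handwheel '[[-8,0,0,42,62,0,0],[-16,0,1,42,120,0,0],[-26,-0.7,2,42,180,20,0],[-35,-0.7,2.1,42,240,50,0],[-35,-0.7,2.1,42,290,80,0],[-35,-0.7,2.1,42.5,314.4,120,0],[-35,-0.7,2.1,42.5,314.4,138.4,0],[-35,-0.7,2.1,42.5,314.4,138.4,0]]';  python3 -m handwheel '[[0,0,0,0,0,0,0],[0,0,0,0,0,0,0]]'; python3 - <<'E'
from geo import *
show(tool(RR,145,4),tool(RR,65,4))
shot("wrist","w3")
E
```

```text
clock: 4.0
ee_pos: [0.4622, -0.0449, 0.1919]
tool_rot: [2.53, -0.049, -0.018]
contact_force: [0.1, 0.0, 1.2]
gripper_width: 1.0
clock: 4.25
ee_pos: [0.4631, -0.0441, 0.1935]
tool_rot: [2.531, -0.047, -0.014]
contact_force: [-0.7, 0.6, -0.7]
gripper_width: 1.0
clk 4.25 q [ 0.2069 -0.2724  1.9478 -0.5911  1.6223  1.8313] F [-0.6596  0.5987 -0.6702] w 0.9996069497489445
goal [ 0.4624 -0.0458  0.1925] rel [-0.  -0.1  0.1 -0.7  0.8  1.8]
goal [ 0.4606 -0.0916  0.1269] rel [-0.  -0.1  0.1 -0.9  0.8 81.8]
```

View pics/w3.png

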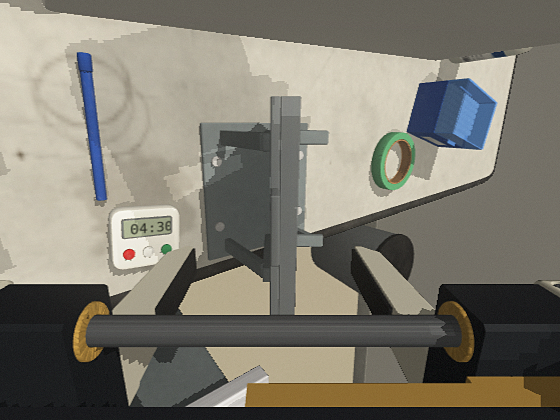

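```bash
python3 - <<'E'
from geo import *
d=np.load("pics/w3.npz"); im=d["img"][90:320,240:340,::-1]
cv2.imwrite("pics/w3z.png",cv2.resize(im,None,fx=5,fy=2.6,interpolation=cv2.INTER_CUBIC))
P=d["P"]; Q=(P-RR[:3,3])@RR[:3,:3]*1000
for r in range(120,310,20): print(r,[(c,*Q[r,c].round(0)) for c in range(266,302,4)])
E
```

```text
120 [(266, np.float64(84.0), np.float64(-83.0), np.float64(-6.0)), (270, np.float64(84.0), np.float64(-86.0), np.float64(-1.0)), (274, np.float64(83.0), np.float64(52.0), np.float64(4.0)), (278, np.float64(83.0), np.float64(52.0), np.float64(7.0)), (282, np.float64(83.0), np.float64(52.0), np.float64(10.0)), (286, np.float64(83.0), np.float64(53.0), np.float64(13.0)), (290, np.float64(83.0), np.float64(52.0), np.float64(16.0)), (294, np.float64(83.0), np.float64(53.0), np.float64(19.0)), (298, np.float64(83.0), np.float64(54.0), np.float64(23.0))]
140 [(266, np.float64(67.0), np.float64(37.0), np.float64(-3.0)), (270, np.float64(67.0), np.float64(35.0), np.float64(0.0)), (274, np.float64(68.0), np.float64(54.0), np.float64(4.0)), (278, np.float64(68.0), np.float64(54.0), np.float64(7.0)), (282, np.float64(68.0), np.float64(52.0), np.float64(10.0)), (286, np.float64(68.0), np.float64(53.0), np.float64(13.0)), (290, np.float64(68.0), np.float64(54.0), np.float64(17.0)), (294, np.float64(68.0), np.float64(53.0), np.float64(20.0)), (298, np.float64(68.0), np.float64(52.0), np.float64(23.
[... 3772 characters left out ...]
), (294, np.float64(-58.0), np.float64(53.0), np.float64(23.0)), (298, np.float64(-694.0), np.float64(-1081.0), np.float64(130.0))]
300 [(266, np.float64(-742.0), np.float64(-974.0), np.float64(-31.0)), (270, np.float64(-81.0), np.float64(52.0), np.float64(0.0)), (274, np.float64(-80.0), np.float64(53.0), np.float64(4.0)), (278, np.float64(-80.0), np.float64(53.0), np.float64(8.0)), (282, np.float64(-81.0), np.float64(52.0), np.float64(12.0)), (286, np.float64(-80.0), np.float64(52.0), np.float64(15.0)), (290, np.float64(-80.0), np.float64(53.0), np.float64(19.0)), (294, np.float64(-80.0), np.float64(53.0), np.float64(23.0)), (298, np.float64(-818.0), np.float64(-1093.0), np.float64(134.0))]
```

View pics/w3z.png

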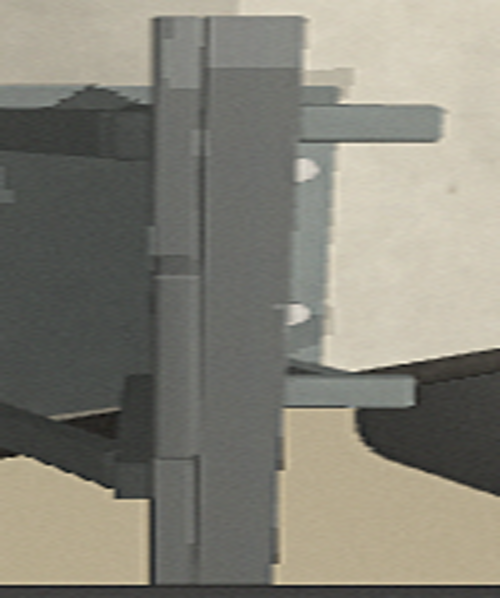

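```bash
python3 -m handwheel '[[0,0,0,0,0,40,0],[0,0,0,0,0,70,0],[0,0,0,0,0,80,0],[0,0,0,0,0,80,0.3],[0,0,0,0,0,80,1],[0,0,0,0,0,80,1],[0,0,0,0,0,80,1],[0,0,0,0,0,80,1]]' 30;  python3 -m handwheel '[[0,0,0,0,0,0,1],[0,0,0,0,0,0,1],[0,0,0,0,0,0,1]]'; python3 - <<'E'
from geo import *
show(tool(RR,65,4),up(tool(RR,65,4),60),up(tool(RR,65,4),190,0,20))
shot("wrist","w4")
E
```

```text
clock: 5.3
ee_pos: [0.4609, -0.0905, 0.1269]
tool_rot: [2.53, -0.048, -0.016]
contact_force: [-0.4, 0.7, 0.2]
gripper_width: 0.513
clock: 5.68
ee_pos: [0.4608, -0.0906, 0.1267]
tool_rot: [2.53, -0.048, -0.016]
contact_force: [0.0, -0.3, 0.1]
gripper_width: 0.188
clk 5.675 q [ 0.1118 -0.2513  2.0425 -0.6061  1.4756  1.8188] F [ 0.0226 -0.3428  0.1384] w 0.1880569218897704
goal [ 0.4606 -0.0916  0.1269] rel [ 0.  -0.   0.1 -0.2  1.   0.4]
goal [ 0.4606 -0.0916  0.1869] rel [  0.   -0.    0.1  -0.2  35.4 -48.8]
goal [ 0.4606 -0.0716  0.3169] rel [   0.    -0.     0.1   -1.1   93.6 -166.7]
```

View pics/w4.png

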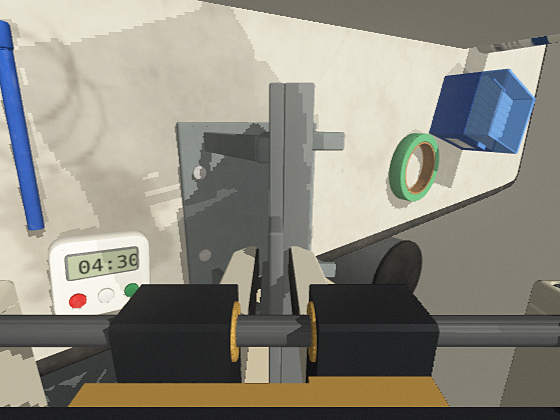

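```bash
python3 -m handwheel '[[0,0,0,0,0,0,1],[0,0,0,0,0,0,1],[0,0,0,0,0,0,1],[0,0,0,0,0,0,1]]' 40; python3 -m handwheel '[[0,0,0,0,10,-14,1],[0,0,0,0,35,-50,1],[0,0,0,0,35,-50,1]]'; python3 - <<'E'
from geo import *
show(tool(RR,65,4))
shot("wrist","w5")
E
```

```text
clock: 6.22
ee_pos: [0.4608, -0.0912, 0.1272]
tool_rot: [2.529, -0.048, -0.016]
contact_force: [0.1, -5.6, 3.0]
gripper_width: 0.082
clock: 6.6
ee_pos: [0.462, -0.0904, 0.1917]
tool_rot: [2.531, -0.05, -0.009]
contact_force: [0.0, -0.7, -2.6]
gripper_width: 0.084
clk 6.6 q [ 0.1119 -0.2999  1.9722 -0.603   1.5689  1.7543] F [ 0.0314 -0.659  -2.639 ] w 0.08404531847905208
goal [ 0.4606 -0.0916  0.1269] rel [ -0.   -0.3  -0.1  -1.7 -36.   53.8]
```

View pics/w5.png

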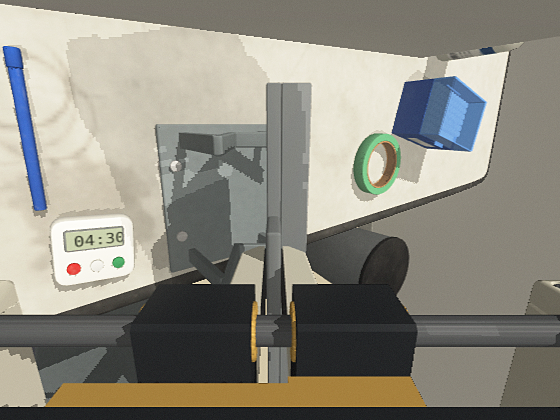

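```bash
cat > chk.py <<'E'
from geo import *
def inhand(tag):
    d=np.load(f"pics/{tag}.npz"); c=arm.camera("wrist") if 0 else None
    P=d["P"]; W=d["W"]
    import json
    TC=np.array(np.load("pics/wrist0.npz")["tool_from_camera"]); T=W@np.linalg.inv(TC)
    Q=((P-T[:3,3])@T[:3,:3])*1000
    for r in range(90,240,20):
        m=(abs(Q[r,:,2]-12)<8)&(abs(Q[r,:,1])<60)
        if m.sum()>3:
            q=Q[r][m]; print(r,"x %.1f y %.1f..%.1f z %.1f n %d"%(q[:,0].mean(),q[:,1].min(),q[:,1].max(),np.median(q[:,2]),m.sum()))
E
python3 - <<'E'
from chk import *
inhand("w5")
pre=tool(CAP,65,4); pre2=pre.copy(); pre2[:3,3]+= .06*LL[:3,2]+.05*Z
show(pre2,pre)
mid=up(pre2,120); print(rel(state()[1],mid).round(1))
E
```

```text
90 x 97.3 y -2.5..20.6 z 13.0 n 44
110 x 87.3 y -2.5..20.5 z 12.8 n 44
130 x 77.0 y -2.6..20.8 z 12.9 n 44
150 x 66.3 y -2.6..20.7 z 12.6 n 43
170 x 55.2 y -2.7..20.4 z 12.7 n 42
190 x 43.6 y -2.8..20.9 z 12.9 n 40
210 x 31.6 y -2.8..20.6 z 12.8 n 40
230 x 19.3 y 5.5..20.4 z 12.6 n 26
clk 6.65 q [ 0.1119 -0.2987  1.9748 -0.6027  1.5678  1.755 ] F [-0.1221 -0.2807 -1.5195] w 0.08847137117453967
goal [0.4925 0.2353 0.2343] rel [  69.8   -0.1  -10.9   18.9 -242.1 -223.8]
goal [0.4995 0.1867 0.1499] rel [  69.8   -0.1  -10.9   27.4 -250.9 -126.9]
[  69.8   -0.1  -10.9   19.2 -173.4 -322.1]
```

```bash
python3 - <<'E'
from geo import *
from scipy.spatial.transform import Slerp
o,T=state()
pre=tool(CAP,65,4); pre2=pre.copy(); pre2[:3,3]+= .06*LL[:3,2]+.05*Z
sl=Slerp([0,1],R.from_matrix([T[:3,:3],pre2[:3,:3]]))
for f,p in ((0,[.462,-.09,.245]),(.1,[.466,-.08,.30]),(.25,[.47,-.03,.33]),(.4,[.475,.03,.34]),(.55,[.48,.09,.34]),(.7,[.485,.15,.34]),(.85,[.49,.205,.32]),(1,[.4925,.2353,.28])):
    X=np.eye(4);X[:3,:3]=sl(f).as_matrix();X[:3,3]=p;print(rel(T,X).round(0).tolist())
print(rel(T,pre2).round(1))
E
```

```text
[-0.0, 0.0, -0.0, 1.0, 31.0, -46.0]
[7.0, -0.0, -1.0, 4.0, 55.0, -97.0]
[17.0, -0.0, -3.0, 7.0, 31.0, -150.0]
[28.0, -0.0, -4.0, 9.0, -13.0, -192.0]
[38.0, -0.0, -6.0, 12.0, -62.0, -227.0]
[49.0, -0.0, -8.0, 15.0, -111.0, -261.0]
[59.0, -0.0, -9.0, 18.0, -168.0, -277.0]
[70.0, -0.0, -11.0, 19.0, -216.0, -261.0]
[  69.8   -0.1  -10.9   18.9 -242.1 -223.8]
```

```bash
python3 -m handwheel '[[0,0,0,1,31,-46,1],[7,0,-1,4,55,-97,1],[17,0,-3,7,31,-150,1],[28,0,-4,9,-13,-192,1],[38,0,-6,12,-62,-227,1],[49,0,-8,15,-111,-261,1],[59,0,-9,18,-168,-277,1],[69.8,-0.1,-10.9,19,-216,-261,1]]'; python3 -m handwheel '[[0,0,0,0,0,0,1],[0,0,0,0,0,0,1],[0,0,0,0,0,0,1]]'; python3 - <<'E'
from chk import *
shot("wrist","w6"); inhand("w6")
pre=tool(CAP,65,4); pre2=pre.copy(); pre2[:3,3]+= .06*LL[:3,2]+.05*Z
show(pre2,pre)
E
```

```text
clock: 7.65
ee_pos: [0.4926, 0.2372, 0.2782]
tool_rot: [-2.523, -0.179, 0.056]
contact_force: [0.8, 1.4, -1.6]
gripper_width: 0.081
clock: 8.02
ee_pos: [0.4927, 0.2348, 0.28]
tool_rot: [-2.532, -0.178, 0.055]
contact_force: [-0.1, 0.2, -1.7]
gripper_width: 0.083
90 x 97.2 y -2.5..20.7 z 12.8 n 44
110 x 87.3 y -2.5..20.4 z 12.7 n 44
130 x 77.0 y -2.6..21.0 z 12.9 n 44
150 x 66.3 y -2.6..20.7 z 13.0 n 43
170 x 55.2 y -2.7..20.4 z 12.8 n 42
190 x 43.7 y -2.8..20.9 z 12.6 n 41
210 x 31.7 y -2.8..20.6 z 12.6 n 41
230 x 19.3 y 6.1..20.3 z 12.6 n 24
clk 8.075 q [ 0.0842 -0.2245  1.7672  0.605   1.6256  1.5405] F [ 0.4516  0.4148 -1.9724] w 0.08001818706544411
goal [0.4925 0.2353 0.2343] rel [ 0.3 -0.1 -0.  -0.1 25.5 37.6]
goal [0.4995 0.1867 0.1499] rel [  0.3  -0.1  -0.   -0.1 114.   79.1]
```

View pics/w6.png

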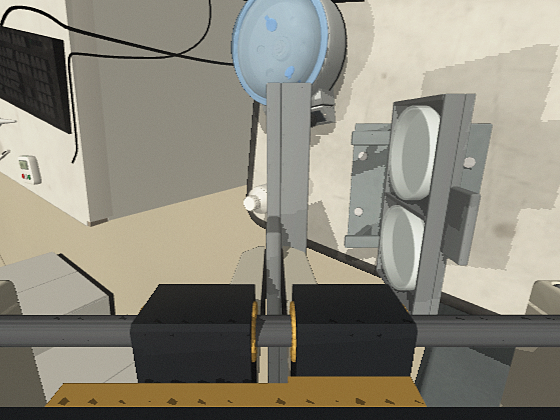

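```bash
python3 - <<'E'
from geo import *
d=np.load("pics/w2.npz"); P=d["P"]; im=d["img"].astype(int)
for r,c in[(20,205),(45,200),(60,185),(80,225),(85,200),(70,228)]: print(r,c,P[r,c],im[r,c])
m=(P[...,2]>.02)&(P[...,1]>.26)&(P[...,0]>.4)&(P[...,0]<.75)
Q=P[m]; 
for a in np.arange(.44,.7,.02):
    q=Q[(Q[:,0]>=a)&(Q[:,0]<a+.02)]
    if len(q): print(a.round(2),"ymin",q[:,1].min().round(3),"zmax",q[:,2].max().round(3))
E
```

```text
20 205 [0.616  0.3488 0.0809] [117 130 136]
45 200 [0.5929 0.3599 0.0653] [117 141 161]
60 185 [0.5758 0.38   0.0659] [152 188 215]
80 225 [0.5585 0.3381 0.0137] [75 76 68]
85 200 [0.5508 0.3724 0.0242] [53 54 52]
70 228 [0.5737 0.3351 0.0004] [183 178 158]
0.44 ymin 0.26 zmax 0.444
0.46 ymin 0.396 zmax 0.06
0.52 ymin 0.397 zmax 0.027
0.54 ymin 0.261 zmax 0.067
0.56 ymin 0.261 zmax 0.079
0.58 ymin 0.337 zmax 0.094
0.6 ymin 0.332 zmax 0.098
0.62 ymin 0.329 zmax 0.099
0.64 ymin 0.329 zmax 0.067
```

```bash
python3 -m handwheel '[[0,0,0,0,30,25,1],[0,0,0,0,60,50,1],[0,0,0,0,80,74,1],[0,0,0,0,84,79,1],[0,0,0,0,84,79,1],[0,0,0,0,84,79,1]]'; python3 - <<'E'
from chk import *
shot("wrist","w7"); inhand("w7")
show(tool(CAP,65,4))
E
```

```text
clock: 8.82
ee_pos: [0.4959, 0.2112, 0.1666]
tool_rot: [-2.53, -0.178, 0.056]
contact_force: [-1.8, -5.5, 6.9]
gripper_width: 0.083
90 x 97.2 y -2.5..59.6 z 12.6 n 67
110 x 87.3 y -2.5..59.7 z 12.6 n 66
130 x 77.0 y -2.6..59.5 z 12.3 n 65
150 x 66.3 y -2.7..60.0 z 12.5 n 64
170 x 55.2 y -2.7..59.1 z 12.4 n 61
190 x 43.7 y -2.8..60.0 z 12.5 n 61
210 x 31.8 y -2.8..59.9 z 12.3 n 59
230 x 19.4 y 6.1..59.0 z 12.3 n 43
clk 8.875 q [ 0.0379 -0.1698  1.9056  0.6044  1.4937  1.3931] F [-1.9116 -6.9053  6.585 ] w 0.08447973542664354
goal [0.4995 0.1867 0.1499] rel [ 0.3 -0.  -0.1  0.1 29.9 -0.4]
```

View pics/w7.png

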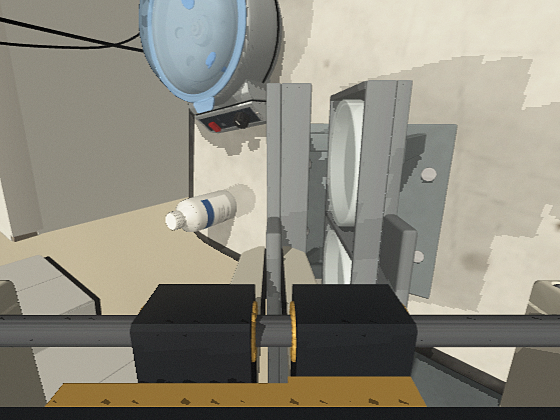

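```bash
cat > chk2.py <<'E'
from geo import *
def rel2(tag):
    d=np.load(f"pics/{tag}.npz"); T=d["W"]@np.linalg.inv(np.load("pics/wrist0.npz")["tool_from_camera"])
    Q=((d["P"]-T[:3,3])@T[:3,:3])*1000
    m=abs(Q[...,2]-12)<6
    for nm,a,b in(("cap",-2,19),("load",52,76)):
        for r in (95,125,155,185):
            q=Q[r][m[r]&(Q[r,:,1]>a)&(Q[r,:,1]<b)]
            print(nm,r,"x %.1f z %.2f y %.1f..%.1f"%(q[:,0].mean(),q[:,2].mean(),q[:,1].min(),q[:,1].max()))
        q=Q[70:200][m[70:200]&(Q[70:200,:,1]>a)&(Q[70:200,:,1]<b)]; print("  xmax %.1f zmean %.2f"%(np.percentile(q[:,0],99.8),q[:,2].mean()))
E
python3 - <<'E'
from chk2 import *
rel2("w7")
d=np.load("pics/w7.npz")
cv2.imwrite("pics/w7z.png",cv2.resize(d["img"][70:290,240:430,::-1],None,fx=3.5,fy=2.7,interpolation=cv2.INTER_CUBIC))
E
```

```text
cap 95 x 94.7 z 12.23 y -2.0..18.5
cap 125 x 79.6 z 12.49 y -1.5..19.0
cap 155 x 63.6 z 12.35 y -1.5..19.0
cap 185 x 46.7 z 12.37 y -1.6..18.9
  xmax 100.7 zmean 12.38
load 95 x 94.8 z 12.55 y 52.3..72.7
load 125 x 79.6 z 12.54 y 52.5..73.1
load 155 x 63.6 z 12.69 y 52.2..73.4
load 185 x 46.6 z 12.79 y 52.5..73.5
  xmax 102.2 zmean 12.60
```

View pics/w7z.png

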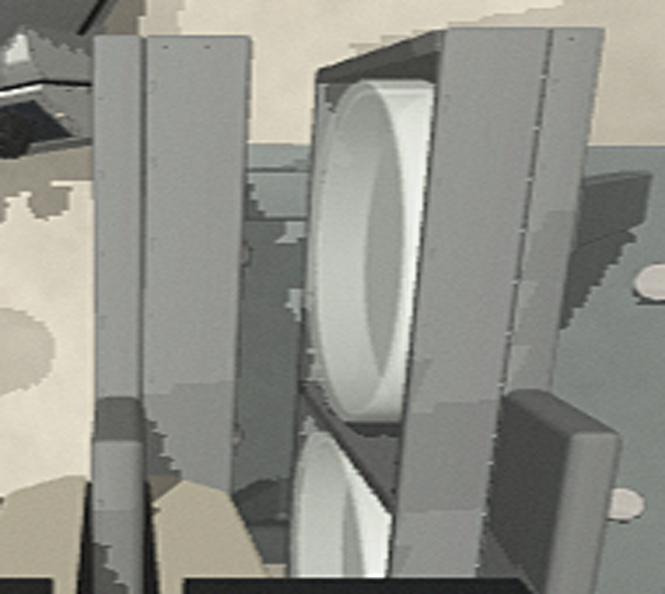

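```bash
python3 -m handwheel '[[0,0,0,1.5,0,-1.5,1],[0,0,0,1.5,10,-1.5,1],[0,0,0,1.5,20,-1.5,1],[0,0,0,1.5,25,-1.2,1],[0,0,0,1.5,27,-1,1],[0,0,0,1.5,27,-1,1]]'; python3 - <<'E'
from chk2 import *
shot("wrist","w8"); 
d=np.load("pics/w8.npz")
cv2.imwrite("pics/w8z.png",cv2.resize(d["img"][70:290,240:430,::-1],None,fx=3.5,fy=2.7,interpolation=cv2.INTER_CUBIC))
T=d["W"]@np.linalg.inv(np.load("pics/wrist0.npz")["tool_from_camera"])
Q=((d["P"]-T[:3,3])@T[:3,:3])*1000
for r in (80,100,130,160,190):
    print(r,[(c,*Q[r,c].round(1).tolist()) for c in range(290,330,3)])
show(tool(CAP,65,4))
E
```

```text
clock: 9.62
ee_pos: [0.5003, 0.1887, 0.1507]
tool_rot: [-2.529, -0.176, 0.058]
contact_force: [-0.7, -1.8, 7.6]
gripper_width: 0.084
80 [(290, 120.8, 17.6, 172.2), (293, 120.5, 20.4, 169.9), (296, 120.2, 23.2, 167.1), (299, 120.0, 26.1, 165.3), (302, 119.9, 28.9, 164.1), (305, 119.6, 31.6, 162.0), (308, 119.4, 34.4, 160.1), (311, 119.1, 37.0, 157.8), (314, 119.0, 39.7, 156.4), (317, 118.6, 42.2, 153.5), (320, 118.7, 45.1, 153.8), (323, 118.5, 47.7, 152.0), (326, 118.2, 50.2, 150.0), (329, 118.0, 52.6, 147.8)]
100 [(290, 92.3, 9.6, 12.1), (293, 92.3, 11.2, 12.3), (296, 92.3, 12.9, 13.3), (299, 92.3, 14.3, 11.9), (302, 92.2, 15.9, 11.7), (305, 92.3, 17.5, 12.1), (308, 92.3, 19.2, 12.6), (311, 92.4, 20.9, 13.5), (314, 92.3, 22.4, 13.0), (317, 92.3, 23.9, 12.3), (320, 92.2, 25.3, 11.1), (323, 92.3, 27.0, 12.0), (326, 92.4, 28.8, 13.4), (329, 92.2, 30.0, 11.4)]
130 [(290, 77.0, 9.9, 13.1), (293, 77.0, 11.5, 12.0), (296, 77.0, 13.2, 12.8), (299, 77.0, 14.8, 12.5), (302, 77.0, 16.3, 11.7), (305, 77.0, 17.9, 11.7), (308, 77.0, 19.7, 12.6), (311, 76.4, 23.8, 33.5), (314, 77.0, 22.9, 12.8), (3
[... 307 characters left out ...]
, 60.8, 21.9, 12.4), (314, 60.7, 23.7, 13.5), (317, 60.9, 25.1, 11.8), (320, 60.8, 26.9, 12.9), (323, 60.7, 28.7, 13.5), (326, 60.8, 30.3, 12.7), (329, 60.8, 31.9, 12.6)]
190 [(290, 43.6, 10.5, 13.0), (293, 43.6, 12.2, 12.8), (296, 43.6, 13.9, 13.1), (299, 44.0, 15.5, 11.4), (302, 43.8, 17.3, 12.0), (305, 44.1, 18.9, 11.0), (308, 43.6, 20.8, 13.0), (311, 43.6, 22.6, 13.2), (314, 43.7, 24.2, 12.4), (317, 43.6, 26.0, 12.9), (320, 43.7, 27.7, 12.7), (323, 43.8, 29.3, 12.0), (326, 43.8, 31.0, 12.0), (329, 43.4, 33.1, 13.9)]
clk 9.675 q [-0.0059 -0.1504  1.9156  0.6021  1.4948  1.3421] F [-0.8108 -1.891   7.2659] w 0.0842199410732129
goal [0.4995 0.1867 0.1499] rel [ 0.2  0.  -0.1 -1.2  2.1 -0.4]
```

View pics/w8z.png

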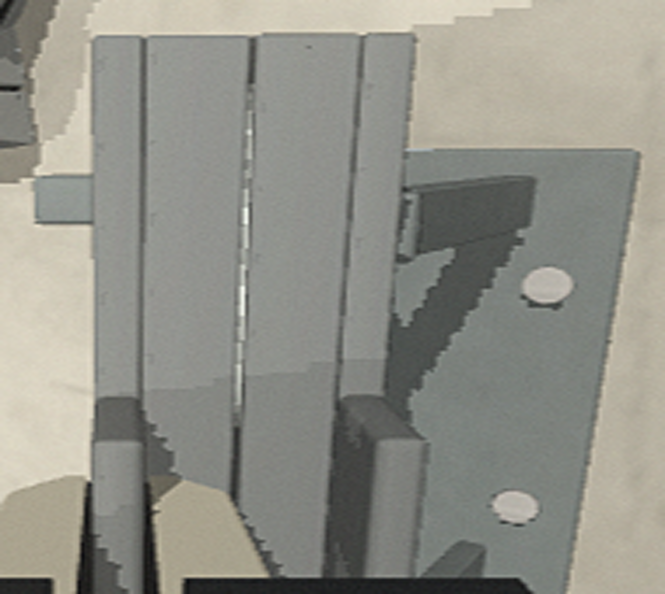

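```bash
python3 -m handwheel '[[0,0,0,0,1.5,-0.4,1],[0,0,0,0,2,-0.4,1],[0,0,0,0,2,-0.4,1]]'; python3 -m handwheel '[[0,0,0,0,0,0,0.8],[0,0,0,0,0,0,0.8],[0,0,0,0,0,0,0.8]]'; python3 - <<'E'
from chk2 import *
shot("wrist","w9"); 
d=np.load("pics/w9.npz")
cv2.imwrite("pics/w9z.png",cv2.resize(d["img"][70:290,240:430,::-1],None,fx=3.5,fy=2.7,interpolation=cv2.INTER_CUBIC))
show(tool(CAP,65,4))
E
```

```text
clock: 10.05
ee_pos: [0.5004, 0.1877, 0.1501]
tool_rot: [-2.527, -0.177, 0.058]
contact_force: [-1.3, 5.7, 7.3]
gripper_width: 0.085
clock: 10.42
ee_pos: [0.5002, 0.187, 0.1491]
tool_rot: [-2.53, -0.176, 0.059]
contact_force: [0.4, -0.5, -0.2]
gripper_width: 0.2
clk 10.475 q [-0.0088 -0.149   1.9168  0.6009  1.4951  1.3386] F [ 0.6793  0.0147 -0.3756] w 0.20103962940088818
goal [0.4995 0.1867 0.1499] rel [ 0.2  0.1 -0.2 -0.8 -0.2 -0.7]
```

View pics/w9z.png

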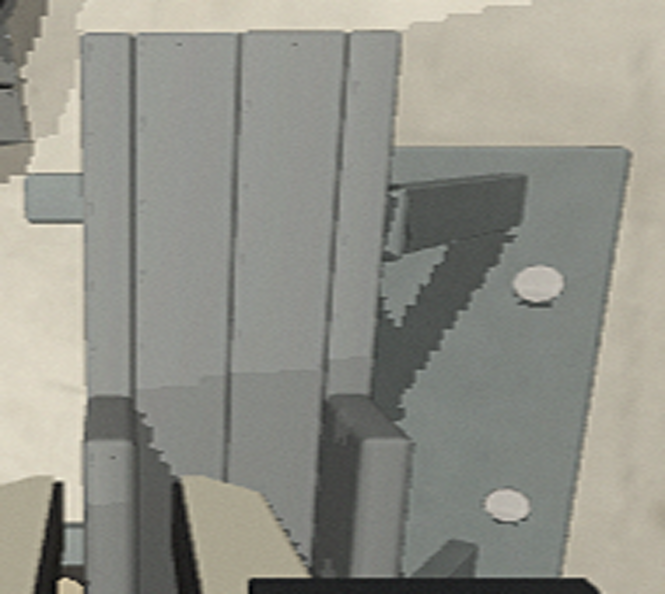

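```bash
python3 -m handwheel '[[0,0,0,0,0,-15,0.8],[0,0,0,0,0,-45,0.8],[0,0,0,0,0,-45,0.8],[0,0,0,0,10,-45,0],[0,0,0,0,20,-45,0],[0,0,0,0,20,-45,0],[0,0,0,0,20,-45,0],[0,0,0,0,20,-45,0]]';python3 -m handwheel '[[0,0,0,0,0,0,0],[0,0,0,0,0,0,0],[0,0,0,0,0,0,0]]'; python3 - <<'E'
from chk2 import *
shot("wrist","w10"); 
d=np.load("pics/w10.npz")
T=d["W"]@np.linalg.inv(np.load("pics/wrist0.npz")["tool_from_camera"])
Q=((d["P"]-T[:3,3])@T[:3,:3])*1000
m=abs(Q[...,2]-57)<6
for r in (115,135,155,175,195):
    q=Q[r][m[r]&(abs(Q[r,:,1])<45)]; 
    if len(q): print(r,"x %.1f z %.2f y %.1f..%.1f"%(q[:,0].mean(),q[:,2].mean(),q[:,1].min(),q[:,1].max()))
m=abs(Q[...,2]-29)<5
for r in (220,230,240): print(r,Q[r][m[r]&(abs(Q[r,:,1])<45)][:,1].round(1))
show(tool(CAP,31,24))
E
```

```text
clock: 11.48
ee_pos: [0.5062, 0.1457, 0.175]
tool_rot: [-2.529, -0.177, 0.059]
contact_force: [-0.5, 0.4, 0.0]
gripper_width: 0.687
clock: 11.85
ee_pos: [0.5062, 0.1456, 0.175]
tool_rot: [-2.529, -0.177, 0.059]
contact_force: [0.3, -0.5, -0.1]
gripper_width: 0.982
115 x 85.5 z 57.19 y -23.8..23.7
135 x 72.3 z 57.22 y -23.4..23.4
155 x 58.7 z 57.27 y -24.0..23.8
175 x 44.6 z 57.11 y -23.5..23.6
195 x 30.0 z 57.16 y -23.3..23.1
220 [-23.4 -22.9 -22.1 -21.3 -20.7 -20.1 -19.3 -18.8 -18.1 -17.5 -16.9 -16.2
 -15.9  16.3  17.   17.5  18.2  18.8  19.5  20.1  20.8  21.4  22.1  22.8
  23.6]
230 [-22.8 -22.3 -21.6 -20.9 -20.3 -19.6 -19.  -18.3 -17.7 -16.9 -16.5 -15.9
  16.5  17.2  17.7  18.3  19.1  19.7  20.4  20.9  21.7  22.2  23.   23.7]
240 [-23.3 -22.5 -21.8 -21.2 -20.4 -19.8 -19.1 -18.5 -17.9 -17.3 -16.6 -16.
  16.7  17.2  18.   18.6  19.2  20.   20.5  21.2  21.8  22.6  23.2  24.1]
clk 11.9 q [-0.0869 -0.1541  1.8781  0.5888  1.5744  1.299 ] F [0.0527 0.3535 0.5201] w 0.9951191738667667
goal [0.499  0.1898 0.1106] rel [ 0.2  0.1 -0.1 -0.8  0.  78.5]
```

View pics/w10.png

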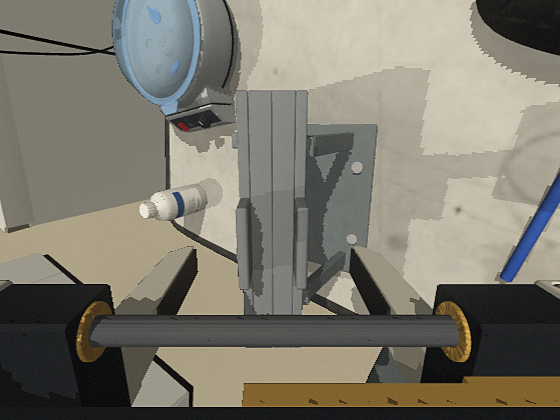

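```bash
python3 -m handwheel '[[0,0,0,0,0,35,0],[0,0,0,0,0,65,0],[0,0,0,0,0,79,0],[0,0,0,0,0,79,0.3],[0,0,0,0,0,79,1],[0,0,0,0,0,79,1],[0,0,0,0,0,79,1],[0,0,0,0,0,79,1]]' 55;python3 -m handwheel '[[0,0,0,0,0,0,1],[0,0,0,0,0,0,1],[0,0,0,0,0,0,1]]'; python3 - <<'E'
from chk2 import *
shot("wrist","w11"); 
show(tool(CAP,31,24))
E
```

```text
clock: 12.9
ee_pos: [0.4998, 0.1906, 0.1109]
tool_rot: [-2.528, -0.177, 0.058]
contact_force: [-6.2, 24.3, 8.0]
gripper_width: 0.515
clock: 13.28
ee_pos: [0.4998, 0.1907, 0.1109]
tool_rot: [-2.528, -0.177, 0.058]
contact_force: [-1.6, 5.2, 4.4]
gripper_width: 0.512
clk 13.325 q [-0.0026 -0.116   1.9532  0.6077  1.4345  1.3028] F [-1.3447  4.7141  4.7196] w 0.5106016218229421
goal [0.499  0.1898 0.1106] rel [ 0.1  0.1 -0.1 -0.9  0.9 -0.2]
```

View pics/w11.png

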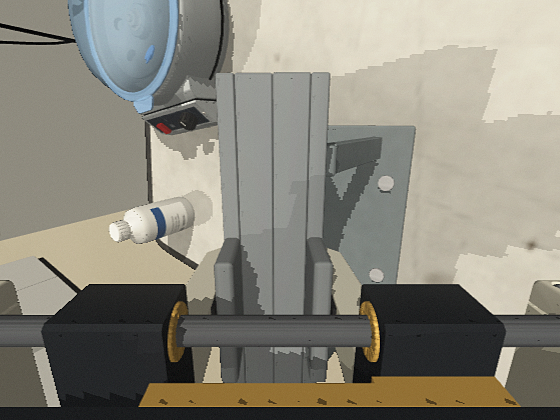

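```bash
python3 -m handwheel '[[0,0,0,0,-5,-8,1],[0,0,0,0,-17,-25,1],[0,0,0,0,-34,-49,1],[0,0,0,0,-50,-72,1],[0,0,0,0,-50,-72,1]]'; python3 - <<'E'
from chk2 import *
shot("wrist","w12"); shot("scene","s12")
d=np.load("pics/s12.npz");cv2.imwrite("pics/s12z.png",cv2.resize(d["img"][100:290,130:370,::-1],None,fx=3,fy=3))
show(tool(RR,31,24))
E
```

```text
clock: 13.95
ee_pos: [0.5008, 0.1901, 0.2006]
tool_rot: [-2.53, -0.178, 0.053]
contact_force: [0.2, -0.4, -2.7]
gripper_width: 0.514
clk 14.05 q [-0.003  -0.1826  1.8658  0.5993  1.5615  1.3909] F [-0.2157  0.5076 -4.0108] w 0.5108048100966079
goal [ 0.4591 -0.1275  0.1106] rel [ -69.5    0.1   11.   -84.4  303.2 -104.5]
```

View pics/w12.png

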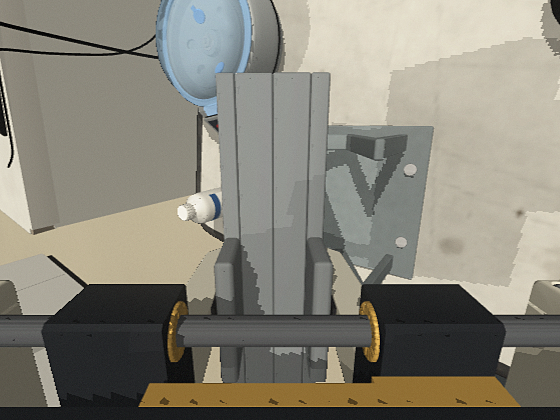

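View pics/s12z.png

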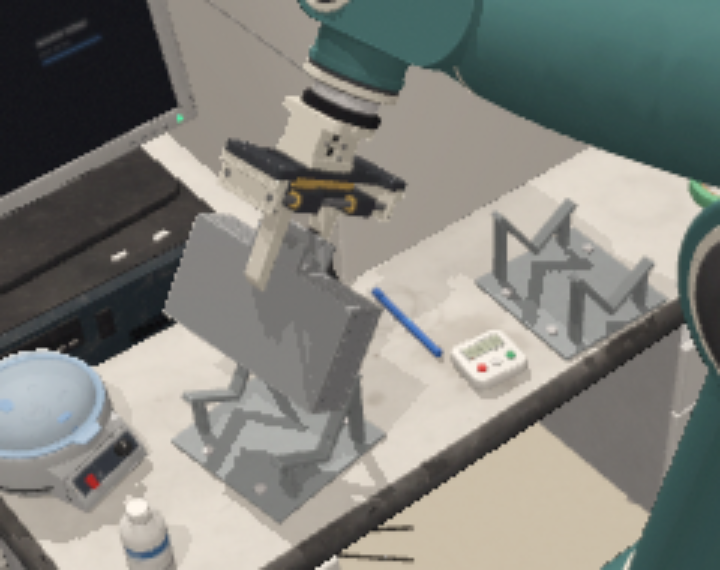

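```bash
python3 - <<'E'
from geo import *
from scipy.spatial.transform import Slerp
d=np.load("pics/w12.npz")
T0=d["W"]@np.linalg.inv(np.load("pics/wrist0.npz")["tool_from_camera"])
Q=((d["P"]-T0[:3,3])@T0[:3,:3])*1000
m=abs(Q[...,2]-22)<6
for r in (85,115,145,175,205):
    q=Q[r][m[r]&(abs(Q[r,:,1])<45)]
    print(r,"x %.1f z %.2f y %.1f..%.1f"%(q[:,0].mean(),q[:,2].mean(),q[:,1].min(),q[:,1].max()))
print(Q[60:200][m[60:200]&(abs(Q[60:200,:,1])<40)][:,0].max())
o,T=state(); G=tool(RR,31,24)
sl=Slerp([0,1],R.from_matrix([T[:3,:3],G[:3,:3]]))
for f,p in ((.0,[.50,.19,.25]),(.1,[.495,.17,.29]),(.25,[.49,.12,.31]),(.4,[.48,.06,.32]),(.55,[.475,.0,.32]),(.7,[.47,-.06,.31]),(.85,[.462,-.11,.28]),(1,[.4591,-.1275,.24])):
    X=np.eye(4);X[:3,:3]=sl(f).as_matrix();X[:3,3]=p;print(rel(T,X).round(1).tolist())
E
```

```text
<stdin>:9: RuntimeWarning: Mean of empty slice.
  ret = ret.dtype.type(ret / rcount)
Traceback (most recent call last):
ValueError: zero-size array to reduction operation minimum which has no identity
```

```bash
python3 - <<'E'
from geo import *
from scipy.spatial.transform import Slerp
d=np.load("pics/w12.npz")
T0=d["W"]@np.linalg.inv(np.load("pics/wrist0.npz")["tool_from_camera"])
Q=((d["P"]-T0[:3,3])@T0[:3,:3])*1000
m=abs(Q[...,2]+22)<6
for r in (85,115,145,175,205):
    q=Q[r][m[r]&(abs(Q[r,:,1])<45)]
    print(r,"x %.1f z %.2f y %.1f..%.1f"%(q[:,0].mean(),q[:,2].mean(),q[:,1].min(),q[:,1].max()))
print(Q[60:200][m[60:200]&(abs(Q[60:200,:,1])<40)][:,0].max())
o,T=state(); G=tool(RR,31,24)
sl=Slerp([0,1],R.from_matrix([T[:3,:3],G[:3,:3]]))
for f,p in ((.0,[.50,.19,.25]),(.1,[.495,.17,.29]),(.25,[.49,.12,.31]),(.4,[.48,.06,.32]),(.55,[.475,.0,.32]),(.7,[.47,-.06,.31]),(.85,[.462,-.11,.28]),(1,[.4591,-.1275,.24])):
    X=np.eye(4);X[:3,:3]=sl(f).as_matrix();X[:3,3]=p;print(rel(T,X).round(1).tolist())
E
```

```text
85 x 96.1 z -21.31 y -23.3..24.1
115 x 84.2 z -21.51 y -23.0..24.2
145 x 71.6 z -21.51 y -23.3..24.4
175 x 58.3 z -21.56 y -22.9..24.3
205 x 44.2 z -21.37 y -22.7..24.7
101.4115345774531
[0.0, -0.0, -0.0, 0.0, -30.0, -43.3]
[-7.0, 0.0, 1.1, -7.8, -37.1, -87.0]
[-17.4, 0.0, 2.7, -19.8, -8.4, -131.3]
[-27.8, 0.1, 4.4, -38.1, 33.6, -172.5]
[-38.3, 0.1, 6.0, -51.4, 81.9, -206.0]
[-48.7, 0.1, 7.7, -64.7, 135.8, -231.2]
[-59.1, 0.1, 9.3, -79.5, 192.7, -234.1]
[-69.5, 0.1, 11.0, -84.7, 229.4, -210.9]
```

```bash
python3 -m handwheel '[[0,0,0,0,-30,-43,1],[-7,0,1,-8,-37,-87,1],[-17.4,0,2.7,-20,-8,-131,1],[-27.8,0.1,4.4,-38,34,-172,1],[-38.3,0.1,6,-51,82,-206,1],[-48.7,0.1,7.7,-65,136,-231,1],[-59.1,0.1,9.3,-79.5,193,-234,1],[-69.5,0.1,11,-84.7,229.4,-211,1]]'; python3 -m handwheel '[[0,0,0,0,0,0,1],[0,0,0,0,0,0,1],[0,0,0,0,0,0,1]]'; python3 - <<'E'
from geo import *
shot("wrist","w13"); shot("scene","s13")
d=np.load("pics/s13.npz");cv2.imwrite("pics/s13z.png",cv2.resize(d["img"][100:290,130:370,::-1],None,fx=3,fy=3))
d=np.load("pics/w13.npz")
T0=d["W"]@np.linalg.inv(np.load("pics/wrist0.npz")["tool_from_camera"])
Q=((d["P"]-T0[:3,3])@T0[:3,:3])*1000
m=abs(Q[...,2]+22)<6
for r in (85,115,145,175,205):
    q=Q[r][m[r]&(abs(Q[r,:,1])<45)]
    print(r,"x %.1f z %.2f y %.1f..%.1f"%(q[:,0].mean(),q[:,2].mean(),q[:,1].min(),q[:,1].max()))
G=tool(RR,31.6,24)
show(up(G,60),G)
E
```

```text
clock: 15.05
ee_pos: [0.4588, -0.1294, 0.2396]
tool_rot: [2.526, -0.053, -0.016]
contact_force: [0.1, -0.2, -5.4]
gripper_width: 0.513
clock: 15.42
ee_pos: [0.4601, -0.1273, 0.2425]
tool_rot: [2.534, -0.052, -0.014]
contact_force: [1.0, -0.1, -3.0]
gripper_width: 0.507
85 x 96.1 z -21.53 y -23.3..24.2
115 x 84.2 z -21.54 y -23.0..24.3
145 x 71.6 z -21.50 y -23.2..24.0
175 x 58.3 z -21.32 y -22.9..24.3
205 x 44.2 z -21.43 y -22.8..24.6
clk 15.525 q [ 0.0322 -0.337   1.9183 -0.6066  1.6027  1.6375] F [ 0.02   -1.3041 -3.7264] w 0.5140531154523353
goal [ 0.4592 -0.1272  0.1711] rel [ -0.2  -0.   -0.1  -0.7 -40.7  58. ]
goal [ 0.4592 -0.1272  0.1111] rel [ -0.2  -0.   -0.1  -0.8 -75.  107.3]
```

View pics/w13.png

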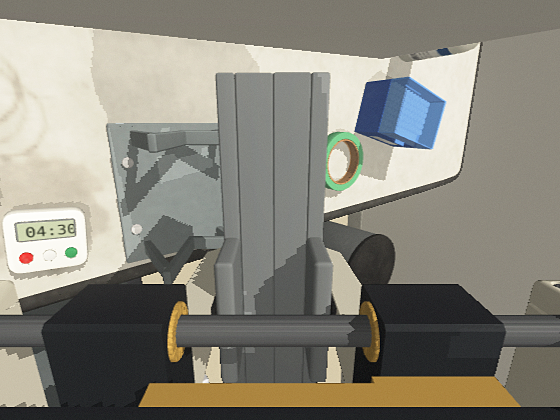

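View pics/s13z.png

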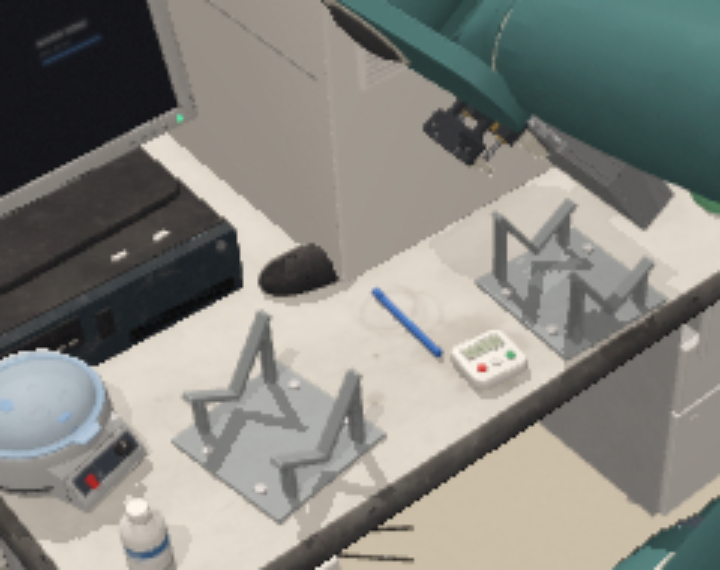

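```bash
python3 -m handwheel '[[0,0,0,0,-25,35,1],[0,0,0,0,-45,65,1],[0,0,0,0,-58,88,1],[0,0,0,0,-66,100,1],[0,0,0,0,-68,102.5,1],[0,0,0,0,-68,102.5,1],[0,0,0,0,-68,102.5,1]]'; python3 - <<'E'
from geo import *
shot("wrist","w14")
d=np.load("pics/w14.npz")
show(tool(RR,31.6,24))
cv2.imwrite("pics/w14z.png",cv2.resize(d["img"][60:290,100:430,::-1],None,fx=2.4,fy=2.4,interpolation=cv2.INTER_CUBIC))
E
```

```text
clock: 16.4
ee_pos: [0.4596, -0.1303, 0.1184]
tool_rot: [2.532, -0.051, -0.015]
contact_force: [0.8, -0.7, -2.8]
gripper_width: 0.513
clk 16.45 q [ 0.027  -0.2592  2.0627 -0.6162  1.418   1.7601] F [-0.1062  0.5573 -2.3505] w 0.5114226166297187
goal [ 0.4592 -0.1272  0.1111] rel [-0.1 -0.  -0.  -0.5 -6.7  4.2]
```

View pics/w14z.png

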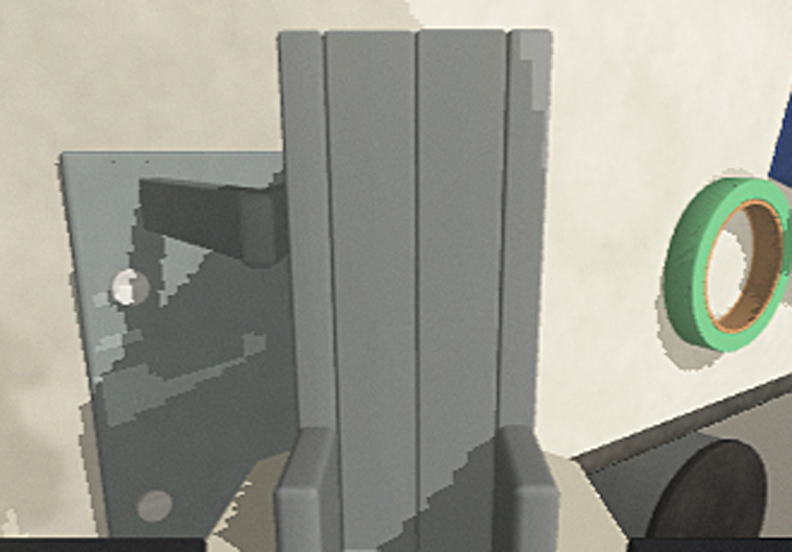

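```bash
python3 -m handwheel '[[0,0,0,0,-3,1.5,1],[0,0,0,0,-5.5,3,1],[0,0,0,0,-5.5,3.5,1],[0,0,0,0,-5.5,3.5,1]]'; python3 - <<'E'
from geo import *
o,T=state(); print(T[:3,:3].T@o["contact_force"]); show(tool(RR,31.6,24))
E
```

```text
clock: 16.95
ee_pos: [0.4593, -0.1279, 0.1115]
tool_rot: [2.531, -0.051, -0.017]
contact_force: [0.5, -1.9, -1.8]
gripper_width: 0.516
[0.5499 0.4684 2.5317]
clk 16.95 q [ 0.0322 -0.2518  2.0687 -0.617   1.4111  1.7714] F [ 0.4747 -1.8546 -1.8073] w 0.5155163984569457
goal [ 0.4592 -0.1272  0.1111] rel [-0.1  0.   0.  -0.1 -0.9 -0.1]
```

```bash
python3 -m handwheel '[[0,0,0,0,-0.5,1,1],[0,0,0,0,-0.8,1.5,1],[0,0,0,0,-0.8,1.5,1]]'; python3 - <<'E'
from geo import *
shot("wrist","w15")
o,T=state(); print(T[:3,:3].T@o["contact_force"]); show(tool(RR,31.6,24))
d=np.load("pics/w15.npz");Q=((d["P"]-RR[:3,3])@RR[:3,:3])*1000
for r in (85,115,145,175,205):
    q=Q[r][(abs(Q[r,:,1]-53)<5)&(abs(Q[r,:,2]-24)<35)]
    print(r,"x %.1f y %.2f z %.1f..%.1f"%(q[:,0].mean(),q[:,1].mean(),q[:,2].min(),q[:,2].max()))
E
```

```text
clock: 17.32
ee_pos: [0.4595, -0.128, 0.1112]
tool_rot: [2.531, -0.052, -0.016]
contact_force: [-6.1, 8.5, 15.6]
gripper_width: 0.518
[ -5.9482   2.6094 -17.5105]
clk 17.375 q [ 0.0323 -0.2514  2.0688 -0.6176  1.4103  1.7729] F [-5.6278  8.1333 15.8425] w 0.5164297755194497
goal [ 0.4592 -0.1272  0.1111] rel [-0.   0.  -0.  -0.4 -0.8 -0.3]
85 x 96.7 y 52.53 z 0.8..48.1
115 x 84.7 y 52.67 z 1.3..48.3
145 x 72.1 y 52.65 z 0.8..48.0
175 x 58.8 y 52.65 z 1.0..48.3
205 x 44.7 y 52.75 z 1.4..48.6
```

```bash
python3 -m handwheel '[[0,0,0,0,-0.8,-0.8,1],[0,0,0,0,-0.8,-0.8,1]]'; python3 -m handwheel '[[0,0,0,0,0,0,0.43],[0,0,0,0,0,0,0.38],[0,0,0,0,0,0,0.3],[0,0,0,0,0,0,0.1],[0,0,0,0,0,0,0.1],[0,0,0,0,0,0,0.1]]'; python3 - <<'E'
from geo import *
shot("wrist","w16")
show(tool(RR,31.6,24))
d=np.load("pics/w16.npz");Q=((d["P"]-RR[:3,3])@RR[:3,:3])*1000
for r in (85,115,145,175,205):
    q=Q[r][(abs(Q[r,:,1]-53)<5)&(abs(Q[r,:,2]-24)<35)]
    print(r,"x %.1f y %.2f z %.1f..%.1f"%(q[:,0].mean(),q[:,1].mean(),q[:,2].min(),q[:,2].max()))
E
```

```text
clock: 17.62
ee_pos: [0.4593, -0.1276, 0.111]
tool_rot: [2.53, -0.052, -0.016]
contact_force: [-4.2, -4.9, 8.0]
gripper_width: 0.51
clock: 18.38
ee_pos: [0.4592, -0.1269, 0.1099]
tool_rot: [2.532, -0.051, -0.017]
contact_force: [-0.7, 0.0, -0.0]
gripper_width: 0.891
clk 18.425 q [ 0.0342 -0.2501  2.0699 -0.6168  1.4099  1.7747] F [-0.8164 -0.4863 -1.0276] w 0.8966118318108971
goal [ 0.4592 -0.1272  0.1111] rel [-0.1  0.   0.  -0.1  0.9 -0.8]
85 x 96.4 y 52.59 z 1.0..48.0
115 x 84.5 y 52.54 z 0.7..48.3
145 x 71.9 y 52.63 z 1.1..47.9
175 x 58.7 y 52.78 z 1.0..48.2
205 x 44.6 y 52.71 z 0.7..47.9
```

View pics/w16.png

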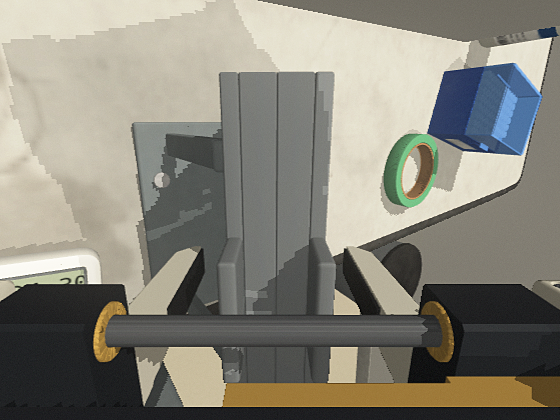

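Released and seated. Retreat along the tool axis, then away from the pair.

```bash
python3 -m handwheel '[[0,0,0,0,0,-20,0.1],[0,0,0,0,0,-60,0.1],[0,0,0,0,0,-110,0.1],[0,0,0,0,0,-160,0.1],[0,0,0,0,0,-200,0.1],[0,0,0,0,-60,-230,0.1],[0,0,0,0,-100,-230,0.1],[0,0,0,0,-100,-230,0.1]]'; python3 -m handwheel '[[35,0,0,0,-150,0,0],[35,0,0,0,-150,0,0],[35,0,0,0,-150,0,0],[35,0,0,0,-150,0,0],[35,0,0,0,-150,0,0],[35,0,0,0,-150,0,0]]'; python3 - <<'E'
from geo import *
shot("wrist","w17");shot("scene","s17");shot("top","t17")
show(tool(RR,31.6,24))
d=np.load("pics/s17.npz");cv2.imwrite("pics/s17z.png",cv2.resize(d["img"][100:290,180:420,::-1],None,fx=3,fy=3))
d=np.load("pics/t17.npz");cv2.imwrite("pics/t17z.png",cv2.resize(d["img"][140:260,120:420,::-1],None,fx=2.6,fy=2.6))
E
```

```text
clock: 19.42
ee_pos: [0.4676, 0.0883, 0.2393]
tool_rot: [2.53, -0.046, -0.02]
contact_force: [-0.2, -0.1, -0.6]
gripper_width: 0.897
clock: 20.18
ee_pos: [0.4731, 0.209, 0.1558]
tool_rot: [-3.141, 0.064, -0.0]
contact_force: [-0.6, -1.4, 0.9]
gripper_width: 1.002
clk 20.325 q [ 0.3675 -0.2049  1.8675  0.0007  1.4793  1.9781] F [-0.9757  0.1173 -0.0782] w 0.9999854715940193
goal [ 0.4592 -0.1272  0.1111] rel [-35.    0.    0.   -0.3 337.1  44.2]
```

View pics/w17.png

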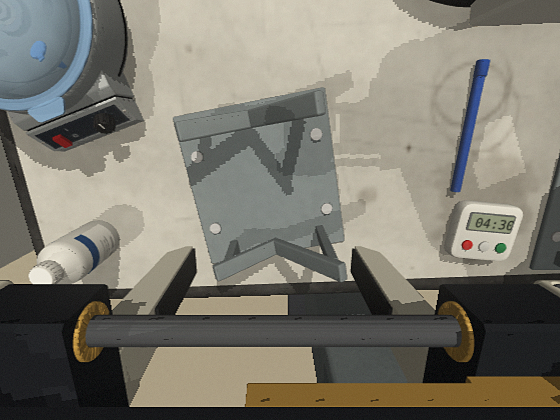

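View pics/s17z.png

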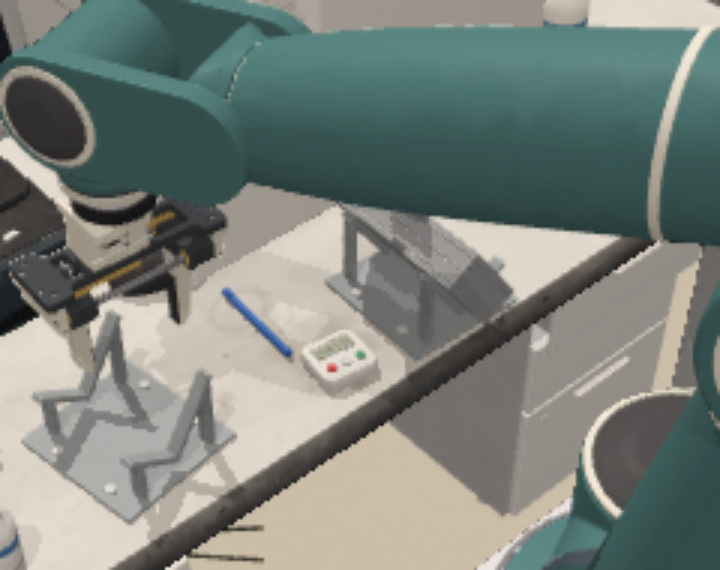

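View pics/t17z.png

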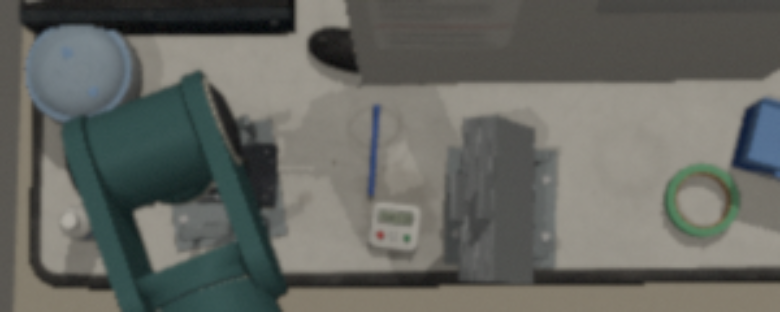

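```bash
python3 -m handwheel '[[0,0,0,0,60,-60,0],[0,0,0,0,120,-120,0],[0,0,0,0,170,-170,0],[0,0,0,-40,220,-180,0],[0,0,0,-60,240,-180,0],[0,0,0,-60,240,-180,0],[0,0,0,-60,240,-180,0],[0,0,0,-60,240,-180,0]]'; python3 - <<'E'
from geo import *
shot("wrist","w18"); show()
d=np.load("pics/w18.npz");Q=((d["P"]-RR[:3,3])@RR[:3,:3])*1000
# lid = back plane of loaded tray at z=48
m=(abs(Q[...,2]-48)<6)&(abs(Q[...,1])<50)&(abs(Q[...,0])<100)
A=Q[m]; print(m.sum(),A.mean(0)); print(np.linalg.lstsq(np.c_[A[:,:2],np.ones(len(A))],A[:,2],rcond=None)[0])
m=(abs(Q[...,1]-53)<4)&(Q[...,2]>2)&(Q[...,2]<46)&(abs(Q[...,0])<100); A=Q[m]; print(m.sum(),A.mean(0))
E
```

```text
clock: 21.32
ee_pos: [0.4038, -0.0273, 0.3343]
tool_rot: [-3.14, 0.061, 0.003]
contact_force: [0.3, -0.0, 0.3]
gripper_width: 0.996
clk 21.375 q [-0.1313 -0.4873  1.7916  0.0012  1.8396  1.4785] F [ 0.6471 -0.561  -0.8808] w 1.0012799848644727
3878 [ 7.6868  5.0431 48.4237]
[ 0.0014 -0.0002 48.4137]
5465 [ 9.8346 52.694  23.602 ]
```

View pics/w18.png

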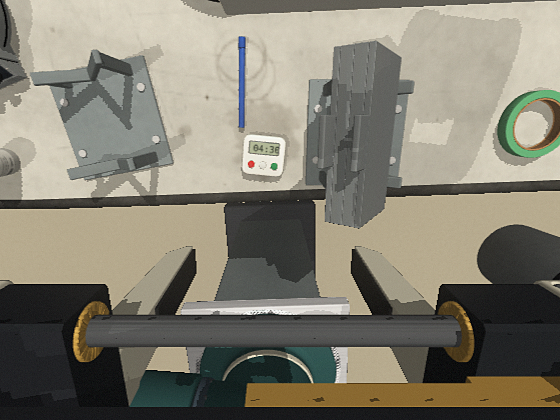

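The closed pair is seated on the right rest, with the lid plane parallel to the rest at 48.4 mm (48 nominal). The bystanders are in place and the gripper is clear.

```bash
python3 - <<'E'
from rig import arm
print(arm.finish_job())
E
```

```text
the job is handed in; nothing more can be done
None
```

The two petri dishes now lie inverted on the right rest. The formerly empty tray is underneath, seated in the rest, and the other tray is on top as a lid. I handed the job in at about 21 s of the 51 s allowed.

- **Capping:** I took the empty tray by its tab and tilted it over. I set it on the loaded tray where it leaned, rims closed and tabs together, then let go.
- **Turning over:** I gripped both trays together just below the tabs and turned them onto the right rest. I set them down with about 18 N on the ledges, released, and backed away.

**Last checks:**
- **Seating:** The lid's outer face is parallel to the rest, 48.4 mm above the seat plane (48 nominal). The upper walls sit at 52.7 mm up the slope (53 nominal). The pair is shut.
- **Surroundings:** The gripper is clear, with no contact force beyond sensor noise. The left rest is empty, and the timer, marker, tape and bottle looked unmoved in the pictures.
- **Dishes:** I could not see them inside the closed trays, so their being upside down follows from the turn and was not looked at directly.

No check failed. The base-plate and tray measurements disagreed by up to about 1.5 mm, and I corrected that from close views before closing the cap.

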